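Fit sleeve and rotor on the tube mixer's inclined spindle and set its speed dial

TASK

Get the white tube mixer ready to run: slide the plain metal spacer sleeve down its slanted spindle until it sits fully home on the round seat, then thread the grey flanged rotor over the same spindle, flange first, until it sits flat on the sleeve. Once both are on, turn the dial clockwise until its pointer stands at the one long mark of its scale. Leave the beaker, the petri dish and the tape roll where they are.

Things in the scene. Friction and masses are not known exactly. Their poses are not given: they have to be found in the camera images.
- mixer: White tube mixer on the worktop, 140 x 270 mm, fixed. Origin: on the worktop under it; x points away from its front, y to its left, z up. On its left part a drive head whose 90 x 110 mm top slopes down to the front and carries the spindle; on its right part a flat control pod 50 mm high with the dial (vertical axis at x -5, y -127 mm).
- spindle: Fixed metal post. Origin: centre of the top of its round seat (44 mm wide, 12 mm proud of the slope), at 4, 20, 72 mm in the mixer's frame. Its z axis runs up the post, which leans 30 degrees from vertical to the mixer's front (-x). Above the seat: 20 mm diameter up to 15 mm, a cone to 14 mm diameter at 20 mm, 14 mm up to 62 mm, then a cone to 6 mm at the tip, 72 mm up.
- spindle_tip (a point): Tip of the spindle, 72 mm up the spindle's axis from the seat.
- sleeve: Loose plain metal ring, the spacer sleeve: 40 mm outside diameter, 24 mm bore, 26 mm high, 70 g. It fits over the thick and the thin part of the spindle. Origin: centre of its underside as it lies flat on the worktop; z along the bore. Both ends are alike.
- sleeve_mid (a point): Middle of the sleeve, on its axis 13 mm above its underside. Fully home, this point is 13 mm up the spindle from the seat.
- rotor: Loose grey plastic flanged rotor: flange 64 mm in diameter, 8 mm thick, with six small screw heads; above it a round hub 34 mm in diameter, 18 mm high (26 mm overall); bore 18 mm all through, 80 g. It passes only over the thin part of the spindle. Origin: centre of the flange's underside; z along the bore to the hub. Home on the sleeve, its origin is 26 mm up the spindle from the seat.
- rotor_top (a point): Centre of the top of the rotor's hub, 26 mm above its underside.
- dial (a joint): Angle of the speed dial, rad, 0 to 4.4, growing clockwise seen from above. The scale has eleven marks, 0.44 rad apart; the long mark (the seventh) is at 2.64. The dial stays where it is left.
- dial_grip (a point): Point on the dial's vertical axis at the height to grip its black bar, 87 mm above the worktop. The bar is 14 mm wide and 42 mm long; its top is 7 mm above this point, the disc under it 23 mm below. The point's -x axis shows along the bar to where the pointer points.
- dial_pointer (a point): Outer end of the white pointer line on top of the dial's bar, 19 mm from the dial's axis.
- dial_mark (a point): Point on the long black mark, on the dial's round plate 28.5 mm from the dial's axis; the mark runs radially from 24 to 43 mm, out over the plate's edge onto the pod, 3.6 mm wide. The other marks are 4 mm long.
- beaker: Glass beaker, 54 mm diameter, 68 mm high, a bystander. Origin: centre of its underside.
- petri_dish: Petri dish, 60 mm diameter, 17 mm high, a bystander. Origin: centre of its underside.
- tape_roll: Roll of yellow tape lying flat, 64 mm diameter, 19 mm high, a bystander. Origin: centre of its underside.
Mind the look-alikes: they are no part of the job. Leave any blue or orange look-alike of the rotor alone.

How it is judged:
On the way, in this order (a step that is already met when the one before it is completed fails the run):
1. the sleeve sits fully home on the seat and is released, with the rotor not yet on the spindle (distance between sleeve_mid and spindle below 0.0155 m and z of sleeve_mid in the frame of spindle above 0.0105 m and angle between the z axis of sleeve and the z axis of spindle, either way round below 0.12 rad and contact force between the fingers and sleeve below 0.05 N and distance between rotor and spindle above 0.1 m), for 0.2 s.
2. the rotor sits flat on the sleeve on the spindle and is released (distance between sleeve_mid and spindle below 0.0155 m and z of sleeve_mid in the frame of spindle above 0.0105 m and angle between the z axis of each of sleeve, rotor and the z axis of spindle, either way round below 0.12 rad and z of rotor in the frame of spindle between 0.0235 and 0.0285 m and distance between rotor and spindle below 0.0295 m and contact force between the fingers and rotor below 0.05 N), for 0.2 s.
3. the dial's pointer stands at the long mark (value of joint dial between 2.49 and 2.79 rad), for 0.2 s.
At the end, for the whole second after the job is handed in: On the spindle: the sleeve home on the seat (middle 13 mm up, within 2.5 mm), above it the rotor, flange down, resting on the sleeve (origin 26 mm up, within 2.5 mm), both axes within 7 degrees of the spindle; the dial at 2.64 rad within 0.15; all released and at rest (all of step 2 and all of step 3 and contact force between the fingers and sleeve below 0.05 N and linear speed of each of sleeve, rotor below 0.02 m/s and velocity of joint dial between -0.05 and 0.05 rad/s); the robot touches nothing.
It fails at once if the beaker is pushed more than 20 mm from its place or tipped over (distance of beaker from where it was at the start of the episode above 0.02 m or angle between beaker's own z axis and vertical above 0.4 rad).
It fails at once if the petri dish is pushed more than 20 mm from its place or tipped over (distance of petri_dish from where it was at the start of the episode above 0.02 m or angle between petri_dish's own z axis and vertical above 0.4 rad).
It fails at once if the tape roll is pushed more than 20 mm from its place or tipped over (distance of tape_roll from where it was at the start of the episode above 0.02 m or angle between tape_roll's own z axis and vertical above 0.4 rad).
It also fails if it takes over 72 s, if anything falls off the work surface, if the arm or the gripper's body presses on something with over 40 N, if the wrist force passes 120 N, or if a joint passes its speed limit or range.

ROBOT

A 6-joint arm with a two-finger parallel gripper is mounted at the origin on a cart in front of the work surface, level with it; the furniture and walls round the work are solid. World frame = base frame: x ahead of the robot, y to its left, z up, the work surface at z = 0. Lengths are in m, angles in rad, forces in N, time in s.
With the tool pointing down it reaches from about 0.375 to 0.975 m from the base axis. Payload 3.8 kg.
Tool frame: the origin (TCP) lies on the centre line of the jaws, within the pads' length; the fingertips stand 22 mm ahead of it and the grasp point (between the pads) lies 3 mm ahead of it; z points along the fingers, y is the direction in which the jaws open and shut (so a half turn about z gives the same grasp; the last joint's range is limited). The gripper opens to 88 mm and grips with 3 to 60 N. Pads are 18 mm wide; open, the fingers measure 123 mm over their backs; the gripper's body (75 mm by 187 mm) begins 45 mm behind the grasp point.
Start: joints at [-1.294, 0.264, 1.604, -0, 1.274, -0.037], TCP at [0.208, -0.642, 0.261] pointing down, gripper open.
Joint ranges: [-2.63, 2.63], [-0.94, 2.18], [0.31, 2.57], [-1.31, 4.45], [0, 2.66], [-2.55, 2.55]. Speed limits (rad/s): [2.57, 2.57, 3.14, 3.14, 3.14, 3.14].

INTERFACE

Orientations are given as a unit quaternion [w, x, y, z].
In Python, from cell import robot gives the robot as it stands.
- The arm moves only by the tool move_arm, never from a script. Its argument "steps" is a list of rows, each a list of 7 numbers: the opening, from 0 (shut) to 1 (fully open), then the shift along the tool's x, y, z in units of 0.15 m (1.0 is 0.15 m), then the turn, a rotation vector about the tool's x, y, z in units of 0.12 rad (1.0 is 0.12 rad). A call has 1 to 12 rows; each row shifts and turns the commanded pose from where the row before left it, along the tool's axes as they then stand; what a row does not reach is not made up. A row lasts 1/8 s, in which the tool goes at most 62.5 mm and 10.7 degrees, less where a joint would pass 70% of its speed; a pose out of reach is approached as far as the arm can. A call with a number of a shift or a turn outside -1 to 1 is refused whole. A call with a gripper value outside its range is refused whole. The fingers move at their own pace and stop on an object; the grip force is fixed at half the most. Time passes only in rows, so rows that do not move let the fingers close. It gives the time, the measured TCP pose, the force and the opening at its end, in the units of the state.
- robot.read_state(): the state, without advancing time (a new reading comes with each control period).
- robot.get_image(name): name is "scene" or "top" or "wrist"; returns (picture, depth): 480x640x3 uint8, red, green, blue; 480x640 float32, m along the optical axis (not along the pixel's ray), 0 where there is no reading.
- robot.get_calibration(name): a dict with "K" (3x3 intrinsics, pixels), "world_from_camera" (4x4, takes a point from camera to world coordinates); the wrist camera has in their place "mount" (4x4, takes a point from camera to tool coordinates, whose origin is the TCP and whose axes are the flange's). Camera axes: x right, y down, z forward; pixel columns grow to the right and rows downward; lengths in m; the calibration is good to about 2 mm. A picture is of the moment at which its call begins: read the wrist's pose just before it. get_calibration takes no time and is no camera call.
- robot.job_done(): hands the job in, once; it reports no verdict.
Trained networks look in the newest picture that a camera, given by its name, has taken for a name from the list of things; names that differ only in an ending like _2 or _b are one class to them, and where a whole thing is asked for, a point or a joint stands for the part that bears it (a point fixed in the world has none). Each returns a list of dicts, best first, with "conf" (0 to 1); they miss things now and then, are a little off and sometimes report something else, mostly with a low value. They report only what shows in the picture. A call takes as long as a camera call. They do not tell look-alikes from the thing itself.
- robot.spot_in(camera, name): "pixel" ([row, column] in pixels, amid what is visible of it).
- robot.mark_of(camera, name): "pixel" ([row, column] in pixels: a listed point, or the origin of a listed thing).
The state is a dict: "time": time; "joint_positions": joint angles; "qd": joint speeds; "joint_torque": joint torques, N m; "tcp_pos": TCP position; "orientation": TCP orientation; "contact_force": force on the tool from outside, world axes, zero at the start; "moment": the same for the moment, N m; "width": finger opening in m.
Only numpy, scipy, OpenCV 4.12 (cv2) and the standard library are available. Lean on these libraries where they do the work, as an engineer would, in place of code of your own. Each camera call takes 0.05 s, during which the arm holds its last target. There are 200 camera calls.

## Working session

There is one attempt and no reset: what is moved stays moved. The work goes in short steps, Python scripts to look and compute and a tool call to move; the robot and the scene stay as the last step left them, time stands still between calls to the robot, and variables do not carry over. Pictures are saved under pics/ and viewed, about 8 in all and at most 12, crops included, and the job is handed in when it is done.

Besides the shell and the picture viewer there is one more tool, called after ">>>" in YAML: its name, and indented under it one key for each argument. move_arm: Moves the arm, as the interface text tells. Its arguments: {"type":"object","properties":{"steps":{"type":"array","items":{"type":"array","items":{"type":"number","minimum":-1,"maximum":1}}}},"required":["steps"]}

```bash
ls; mkdir -p pics; cat > h.py <<'E'
from cell import robot
import numpy as np, cv2
from scipy.spatial.transform import Rotation as R
def Rt(s):
    q=s["orientation"]; return R.from_quat([q[1],q[2],q[3],q[0]])
def cam(name):
    s=robot.read_state(); im,d=robot.get_image(name); c=robot.get_calibration(name)
    if "mount" in c:
        T=np.eye(4);T[:3,:3]=Rt(s).as_matrix();T[:3,3]=s["tcp_pos"];W=T@c["mount"]
    else: W=c["world_from_camera"]
    return im,d,np.array(c["K"]),np.array(W)
def cloud(d,K,W):
    v,u=np.mgrid[:480,:640]; p=np.stack([(u-K[0,2])/K[0,0]*d,(v-K[1,2])/K[1,1]*d,d],-1)
    P=p@W[:3,:3].T+W[:3,3]; P[d==0]=np.nan; return P
def proj(p,K,W):
    q=np.linalg.inv(W)@np.append(p,1); q=K@q[:3]; return q[:2]/q[2]
def ray_z(rc,z,K,W):
    r=W[:3,:3]@np.array([(rc[1]-K[0,2])/K[0,0],(rc[0]-K[1,2])/K[1,1],1]); o=W[:3,3]; return o+r*(z-o[2])/r[2]
def save(n,im): cv2.imwrite("pics/"+n,im[:,:,::-1])
E
cat > a.py <<'E'
from h import *
print({k:np.round(v,3).tolist() for k,v in robot.read_state().items()})
ims=[]
for n in ("top","scene"):
    im,d,K,W=cam(n); P=cloud(d,K,W); save(n+"0.png",im)
    np.savez(n+"0.npz",im=im,d=d,K=K,W=W)
    for t in ["mixer","spindle","spindle_tip","sleeve","sleeve_mid","rotor","rotor_top","dial_grip","dial_pointer","dial_mark","beaker","petri_dish","tape_roll"]:
        for m in robot.mark_of(n,t)[:4]:
            r,c=m["pixel"]; ri,ci=int(np.clip(round(r),0,479)),int(np.clip(round(c),0,639))
            print(n,t,round(m["conf"],2),np.round([r,c],1),P[ri,ci].round(3))
E
python3 a.py
```

```text
pics
{'time': 0.0, 'joint_positions': [-1.294, 0.265, 1.605, -0.0, 1.274, -0.037], 'qd': [0.0, 0.0, 0.0, -0.001, 0.001, 0.0], 'joint_torque': [-0.002, -50.211, -35.687, 0.073, 0.029, -0.0], 'tcp_pos': [0.208, -0.641, 0.259], 'orientation': [-0.001, 0.988, 0.156, -0.0], 'contact_force': [0.367, 0.759, -0.102], 'moment': [-0.002, -0.005, -0.004], 'width': 0.088}
top mixer 0.6 [249.2 323.2] [0.515 0.086 0.049]
top spindle 0.68 [241.3 315.6] [0.527 0.102 0.093]
top spindle_tip 0.73 [254.3 316.2] [0.49  0.1   0.136]
top sleeve 0.47 [272.6 489.7] [ 0.469 -0.333  0.002]
top sleeve 0.34 [249.8 320.8] [0.513 0.091 0.046]
top sleeve_mid 0.63 [243.1 318.2] [0.523 0.098 0.089]
top sleeve_mid 0.5 [269.8 492.8] [ 0.477 -0.34   0.004]
top rotor 0.92 [275.3 213.4] [0.45  0.362 0.002]
top rotor 0.87 [239.7 236.1] [0.537 0.304 0.027]
top rotor 0.57 [283.  252.5] [ 0.432  0.263 -0.001]
top rotor_top 0.95 [274.2 212.2] [ 0.453  0.365 -0.001]
top rotor_top 0.58 [236.6 238.6] [0.549 0.301 0.001]
top dial_grip 0.57 [272.8 209.4] [0.454 0.369 0.016]
top dial_pointer 0.51 [232.3 375.3] [ 0.551 -0.037  0.094]
[... 609 characters left out ...]
or 0.96 [315.2 261.8] [0.532 0.31  0.011]
scene rotor 0.9 [322.5 321.9] [0.418 0.277 0.017]
scene rotor 0.88 [349.2 280.8] [0.443 0.377 0.014]
scene rotor_top 0.64 [336.3 283.1] [0.454 0.354 0.023]
scene rotor_top 0.62 [312.1 321. ] [0.432 0.255 0.021]
scene dial_pointer 0.67 [215.6 337.6] [ 0.544 -0.028  0.091]
scene dial_mark 0.78 [225.8 336.2] [ 0.549 -0.028  0.063]
scene beaker 0.8 [319.1 210.1] [0.607 0.373 0.014]
scene beaker 0.67 [212.5 402.4] [ 0.475 -0.309  0.015]
scene petri_dish 0.62 [217.1 351.7] [ 0.513 -0.042  0.09 ]
scene tape_roll 0.9 [397.7 253.5] [0.413 0.494 0.02 ]
scene tape_roll 0.61 [349.4 281.8] [0.441 0.376 0.015]
scene tape_roll 0.44 [224.9 331.2] [0.492 0.108 0.132]
```

```bash
python3 - <<'E'
import cv2
a=cv2.imread("pics/top0.png")[180:320,140:540];cv2.imwrite("pics/top0c.png",cv2.resize(a,(800,280),interpolation=3))
b=cv2.imread("pics/scene0.png")[180:440,180:440];b=cv2.resize(b,(600,600),interpolation=3);cv2.imwrite("pics/scene0c.png",b)
E
```

```text
(no output)
```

View pics/top0c.png

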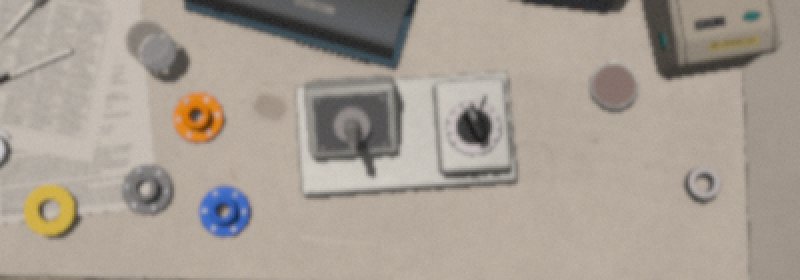

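View pics/scene0c.png

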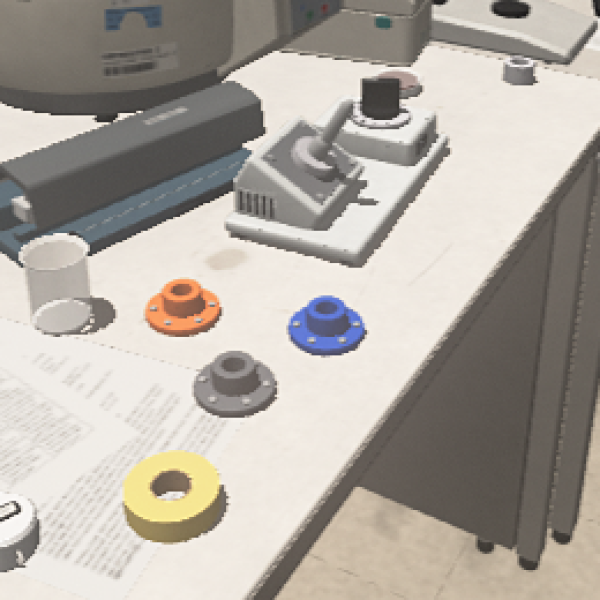

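The top view shows the sleeve at about (row 272, col 491), the grey rotor at (274, 213) and the mixer in the middle. The blue and orange look-alikes are at (286, 252) and (239, 239). In the scene view the dial bar stands on the right pod.

```bash
cat > b.py <<'E'
from h import *
for n in ("top","scene"):
    f=np.load(n+"0.npz"); P=cloud(f["d"],f["K"],f["W"]); K,W=f["K"],f["W"]
    print(n,"cam",W[:3,3].round(3),K[0,0])
    for nm,c,r,z0,z1 in [("sleeve",(.47,-.325),.04,.015,.04),("rotor hub",(.453,.36),.045,.02,.04),("beaker",(.61,.35),.05,.03,.09),("dialbar",(.55,-.035),.05,.085,.11),("pod",(.55,-.035),.09,.045,.055)]:
        m=(np.hypot(P[...,0]-c[0],P[...,1]-c[1])<r)&(P[...,2]>z0)&(P[...,2]<z1)
        q=P[m]; 
        if len(q): print(nm,len(q),q.mean(0).round(3),q.min(0).round(3),q.max(0).round(3))
f=np.load("top0.npz");K,W=f["K"],f["W"]
print("sleeve ray",ray_z((271.5,491.2),.013,K,W),"rotor",ray_z((274.2,213.4),.015,K,W))
c=robot.get_calibration("wrist");print(c["mount"].round(3),c["K"].round(1))
E
python3 b.py
cat >> h.py <<'E'
def delta(pos,Rm=None):
    "rows needed from the current pose to pos/Rm, total, in tool units (shift/0.15, turn/0.12)"
    s=robot.read_state(); r=Rt(s)
    d=r.inv().apply(np.array(pos)-s["tcp_pos"])/.15
    t=np.zeros(3) if Rm is None else (r.inv()*Rm).as_rotvec()/.12
    print("shift",d.round(3),"turn",t.round(3))
def down(yaw): # tool down, tool x axis at yaw
    return R.from_euler('z',yaw)*R.from_euler('x',np.pi)
E
python3 -c "
from h import *
delta((.44,-.33,.26),down(-.3)); delta((.44,-.33,.26),down(0.))"
```

```text
top cam [0.321 0.068 1.354] 540.2906532859163
sleeve 157 [ 0.473 -0.329  0.026] [ 0.454 -0.349  0.015] [ 0.492 -0.31   0.036]
rotor hub 116 [0.452 0.36  0.027] [0.435 0.344 0.02 ] [0.468 0.377 0.033]
beaker 261 [0.631 0.359 0.054] [0.602 0.33  0.03 ] [0.656 0.385 0.073]
dialbar 110 [ 0.531 -0.043  0.094] [ 0.511 -0.056  0.085] [ 0.551 -0.03   0.101]
pod 1017 [ 0.537 -0.041  0.051] [ 0.478 -0.09   0.045] [0.596 0.05  0.055]
scene cam [0.087 0.881 0.53 ] 451.4229490237604
sleeve 94 [ 0.474 -0.324  0.023] [ 0.455 -0.347  0.016] [ 0.492 -0.306  0.029]
rotor hub 209 [0.452 0.365 0.025] [0.436 0.348 0.02 ] [0.47  0.382 0.028]
beaker 813 [0.627 0.363 0.052] [0.602 0.333 0.03 ] [0.657 0.388 0.07 ]
dialbar 88 [ 0.531 -0.036  0.091] [ 0.512 -0.051  0.085] [ 0.555 -0.023  0.096]
pod 405 [ 0.523 -0.025  0.05 ] [ 0.478 -0.085  0.045] [0.595 0.009 0.055]
sleeve ray [ 0.47197427 -0.33311021  0.013     ] rotor [0.45109566 0.35808882 0.015     ]
[[ 0.    -0.961 -0.275  0.071]
 [ 1.     0.     0.     0.   ]
 [-0.    -0.275  0.961 -0.124]
 [ 0.     0.     0.     1.   ]] [[432.3   0.  321.3]
 [  0.  432.3 243.7]
 [  0.    0.    1. ]]
shift [ 2.111 -1.502  0.005] turn [-0.     0.     5.115]
shift [ 2.111 -1.502  0.005] turn [-0.     0.     2.615]
```

>>> move_arm:
  steps:
    - [1,0,0,0,0,0,0.872]
    - [1,0,0,0,0,0,0.872]
    - [1,0,0,0,0,0,0.872]
    - [1,0.222,-0.26,0.084,0,0,0]
    - [1,0.222,-0.26,0.084,0,0,0]
    - [1,0.222,-0.26,0.084,0,0,0]
    - [1,0.222,-0.26,0.084,0,0,0]
    - [1,0.222,-0.26,0.084,0,0,0]
    - [1,0.222,-0.26,0.084,0,0,0]
    - [1,0.222,-0.26,0.084,0,0,0]
    - [1,0.222,-0.26,0.084,0,0,0]
    - [1,0,0,0,0,0,0]

```text
time: 2.9
tcp_pos: [0.476, -0.327, 0.1587]
orientation: [-0.001, 1.0, 0.002, -0.001]
contact_force: [-1.0, -0.6, -1.8]
width: 0.0885
```

```bash
cat > c.py <<'E'
from h import *
import sys
c=np.array([float(sys.argv[1]),float(sys.argv[2])]); r=float(sys.argv[3]);z0,z1=float(sys.argv[4]),float(sys.argv[5])
im,d,K,W=cam("wrist"); P=cloud(d,K,W); save(sys.argv[6],im); np.savez(sys.argv[6][:-4]+".npz",im=im,d=d,K=K,W=W)
m=(np.hypot(P[...,0]-c[0],P[...,1]-c[1])<r)&(P[...,2]>z0)&(P[...,2]<z1)
q=P[m]; (x,y),rr=cv2.minEnclosingCircle(q[:,:2].astype(np.float32)); print("n",m.sum(),"circle",round(x,4),round(y,4),round(rr,4),"z med",np.median(q[:,2]).round(4),"mean",q.mean(0).round(4), "pct",np.percentile(q,[1,99],axis=0).round(4))
for t in sys.argv[7:]:
    for k in robot.mark_of("wrist",t)[:2]: print(t,k["conf"],np.round(k["pixel"],1),ray_z(k["pixel"],(z0+z1)/2,K,W).round(4))
s=robot.read_state();print(s["time"],np.round(s["tcp_pos"],4),Rt(s).as_euler('ZYX').round(3))
E
python3 c.py .473 -.329 .04 .02 .032 w1.png sleeve_mid
```

```text
n 2103 circle 0.4734 -0.3299 0.0201 z med 0.0259 mean [ 0.4744 -0.3298  0.0256] pct [[ 0.4552 -0.3484  0.0206]
 [ 0.4928 -0.3114  0.0276]]
sleeve_mid 0.56 [238.4 328.3] [ 0.4768 -0.3313  0.026 ]
3.0 [ 0.4749 -0.3298  0.1599] [2.000e-03 0.000e+00 3.141e+00]
```

>>> move_arm:
  steps:
    - [1,-0.01,0,0.28,0,0,0]
    - [1,0,0,0.28,0,0,0]
    - [1,0,0,0.2,0,0,0]
    - [1,0,0,0.078,0,0,0]
    - [0,0,0,0,0,0,0]
    - [0,0,0,0,0,0,0]
    - [0,0,0,0,0,0,0]
    - [0,0,0,0,0,0,0]
    - [0,0,0,0,0,0,0]

```text
time: 4.12
tcp_pos: [0.4736, -0.3301, 0.0347]
orientation: [0.0, 1.0, 0.0, 0.0]
contact_force: [-0.3, -0.5, 1.3]
width: 0.0401
```

>>> move_arm:
  steps:
    - [0,0,0,-0.375,0,0,0]
    - [0,0,0,-0.375,0,0,0]
    - [0,0,0,-0.375,0,0,0]
    - [0,0,0,-0.375,0,0,0]
    - [0,-0.028,-0.358,0,0,0,0]
    - [0,-0.028,-0.358,0,0,0,0]
    - [0,-0.028,-0.358,0,0,0,0]
    - [0,-0.028,-0.358,0,0,0,0]
    - [0,-0.028,-0.358,0,0,0,0]
    - [0,-0.028,-0.358,0,0,0,0]
    - [0,-0.028,-0.358,0,0,0,0]
    - [0,-0.028,-0.358,0,0,0,0]

```text
time: 5.62
tcp_pos: [0.4391, 0.1012, 0.2592]
orientation: [0.0, 1.0, -0.0, 0.0]
contact_force: [0.3, 0.7, -1.2]
width: 0.0393
```

>>> move_arm:
  steps:
    - [0,0,0,0,0,0,0]

```text
time: 5.75
tcp_pos: [0.4389, 0.1027, 0.2591]
orientation: [-0.0, 1.0, 0.003, -0.0]
contact_force: [1.2, -0.1, -1.3]
width: 0.0393
```

```bash
python3 c.py .495 .105 .02 .11 .15 w2.png spindle_tip spindle dial_grip dial_pointer dial_mark
```

```text
n 856 circle 0.5016 0.1025 0.012 z med 0.1273 mean [0.5013 0.1028 0.1255] pct [[0.4903 0.096  0.1104]
 [0.5123 0.1096 0.1357]]
spindle_tip 0.71 [153.9 320.1] [0.4912 0.1035 0.13  ]
spindle 0.94 [ 95.6 315.2] [0.523  0.1064 0.13  ]
dial_grip 0.93 [ 87.  546.1] [ 0.5282 -0.021   0.13  ]
dial_pointer 0.69 [ 56.3 541.4] [ 0.5439 -0.0162  0.13  ]
dial_pointer 0.3 [ 50.7 545.1] [ 0.5467 -0.0177  0.13  ]
dial_mark 0.71 [ 48.8 546. ] [ 0.5476 -0.0181  0.13  ]
6.05 [0.4399 0.0983 0.2591] [-2.000e-03  0.000e+00  3.141e+00]
```

View pics/w2.png

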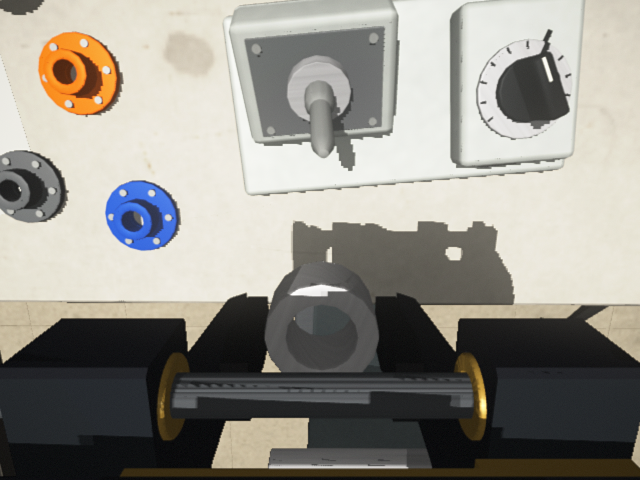

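```bash
cat > fit.py <<'E'
from h import *
import sys
from scipy.optimize import least_squares
f=np.load(sys.argv[1]); P=cloud(f["d"],f["K"],f["W"])
seat=np.array([.53,.105,.072]); 
# mixer yaw from the base front face / top: use model fit of spindle surface
def frame(psi): 
    a=R.from_euler('z',psi)*R.from_euler('y',-np.pi/6); return a
psi=.05
# plane of drive-head plate
for it in range(3):
    a=frame(psi); q=(P-seat)@a.as_matrix()
    m=(np.abs(q[...,2]+.012)<.006)&(np.hypot(q[...,0],q[...,1])>.026)&(np.abs(q[...,0])<.04)&(np.abs(q[...,1])<.04)
    X=P[m]; c=X.mean(0); n=np.linalg.svd(X-c,full_matrices=False)[2][2]; n*=np.sign(n[2])
    psi=np.arctan2(-n[1],-n[0])
print("plate n",m.sum(),n.round(4),"tilt",np.degrees(np.arccos(n[2])).round(2),"psi",psi.round(4))
def prof(z): return np.interp(z,[0,.015,.020,.062,.072],[.010,.010,.007,.007,.003])
def run(psifix=None):
    def sel(p):
        q=(P-p[:3])@frame(psifix if psifix is not None else p[3]).as_matrix(); r=np.hypot(q[...,0],q[...,1])
        return q,r
    p=np.array([*seat,.05])[:4 if psifix is None else 3]
    for it in range(4):
        q,r=sel(p); ms=(q[...,2]>.004)&(q[...,2]<.070)&(np.abs(r-prof(q[...,2]))<(.008 if it<2 else .004))
        mt=(np.abs(q[...,2])<.004)&(r<.022)&(r>.012)
        S=P[ms];T=P[mt]
        def res(p):
            F=frame(psifix if psifix is not None else p[3]).as_matrix()
            a=(S-p[:3])@F; b=(T-p[:3])@F
            return np.r_[np.hypot(a[:,0],a[:,1])-prof(a[:,2]), b[:,2]]
        o=least_squares(res,p,loss="soft_l1",f_scale=.001); p=o.x
    print("spindle",p.round(4),len(S),len(T),"rms",np.sqrt(np.mean(o.fun**2)).round(4)); return p
run(); 
e=[]
# base plate: yaw from min area rect of base + points
m=(P[...,2]>.006)&(P[...,2]<.16)&(P[...,0]>.44)&(P[...,0]<.62)&(np.abs(P[...,1]-.03)<.17)
X=P[m][:,:2]; print("rect",cv2.minAreaRect((X*1000).astype(np.float32)))
E
python3 fit.py w2.npz; python3 - <<'E'
from h import *
import sys
print(np.mean([robot.read_state()["tcp_pos"] for _ in range(5)],0))
f=np.load("top0.npz");P=cloud(f["d"],f["K"],f["W"])
m=(P[...,2]>.012)&(P[...,0]>.42)&(P[...,0]<.58)&(np.abs(P[...,1]-.03)<.17)
print(cv2.minAreaRect((P[m][:,:2]*1000).astype(np.float32)))
E
```

```text
plate n 8341 [-0.488  -0.0443  0.8717] tilt 29.34 psi 0.0906
spindle [0.527  0.1051 0.0723 0.0901] 1651 1845 rms 0.0007
rect ((528.9332275390625, 40.777374267578125), (140.11187744140625, 268.9417419433594), 5.148407936096191)
[0.43987284 0.09827479 0.25912396]
((525.0056762695312, 38.184844970703125), (132.44155883789062, 270.51434326171875), 5.087054252624512)
```

```bash
for i in 1 2 3 4; do python3 c.py .495 .105 .02 .11 .15 w3$i.png | tail -1; python3 fit.py w3$i.npz; done
```

```text
6.1 [0.4399 0.0983 0.2591] [-2.000e-03  0.000e+00  3.141e+00]
plate n 8292 [-0.4876 -0.0445  0.8719] tilt 29.32 psi 0.091
spindle [0.527  0.1051 0.0723 0.091 ] 1650 1840 rms 0.0007
rect ((528.956298828125, 40.910980224609375), (140.1263427734375, 268.3943176269531), 5.31613826751709)
6.15 [0.4399 0.0984 0.2592] [-2.000e-03  0.000e+00  3.141e+00]
plate n 8271 [-0.4877 -0.0445  0.8719] tilt 29.32 psi 0.0909
spindle [0.527  0.1051 0.0723 0.0928] 1632 1849 rms 0.0007
rect ((528.8624267578125, 40.67950439453125), (140.18421936035156, 268.5357666015625), 5.2315521240234375)
6.2 [0.4399 0.0985 0.2592] [-2.000e-03  0.000e+00  3.142e+00]
plate n 8295 [-0.4878 -0.0446  0.8718] tilt 29.33 psi 0.0911
spindle [0.527  0.1051 0.0723 0.0908] 1643 1839 rms 0.0007
rect ((528.8041381835938, 40.866554260253906), (140.1586456298828, 268.2983093261719), 5.312650680541992)
6.25 [0.4399 0.0987 0.2592] [-2.000e-03  0.000e+00  3.142e+00]
plate n 8303 [-0.4877 -0.0442  0.8719] tilt 29.32 psi 0.0905
spindle [0.527  0.1051 0.0723 0.0911] 1638 1840 rms 0.0007
rect ((529.0690307617188, 40.449806213378906), (140.36032104492188, 269.45098876953125), 5.214818000793457)
```

```bash
cat >> h.py <<'E'
SEAT=np.array([.527,.1051,.0723]); PSI=.091
FR=R.from_euler('z',PSI)*R.from_euler('y',-np.pi/6); AX=FR.as_matrix()[:,2]
TOOL=FR*R.from_euler('x',np.pi)
E
python3 -c "
from h import *
delta(SEAT+AX*.172,TOOL); print(SEAT+AX*.172)
s=robot.read_state();print(((SEAT+AX*.172)-s['tcp_pos'])/.15)"
```

```text
shift [0.01  0.009 0.253] turn [ 0.203  4.36  -0.756]
[0.44135584 0.0972848  0.22125637]
[ 0.00961632 -0.00932968 -0.25287329]
```

>>> move_arm:
  steps:
    - [0,0.01,0.009,0.253,0,0,0]
    - [0,0,0,0,0.041,0.872,-0.151]
    - [0,0,0,0,0.041,0.872,-0.151]
    - [0,0,0,0,0.041,0.872,-0.151]
    - [0,0,0,0,0.041,0.872,-0.151]
    - [0,0,0,0,0.041,0.872,-0.151]
    - [0,0,0,0,0,0,0]
    - [0,0,0,0,0,0,0]

```text
time: 7.25
tcp_pos: [0.4417, 0.098, 0.2219]
orientation: [-0.012, 0.965, 0.044, 0.258]
contact_force: [-0.3, -0.1, -0.1]
width: 0.039
```

```bash
python3 c.py .495 .105 .02 .11 .15 w4.png spindle_tip| tail -2; python3 fit.py w4.npz; python3 -c "
from h import *
delta(SEAT+AX*.172,TOOL)"
```

```text
spindle_tip 0.72 [254.5 318.9] [0.4935 0.1039 0.13  ]
7.35 [0.4422 0.0982 0.2222] [ 0.092 -0.524 -3.141]
plate n 7280 [-0.4893 -0.0448  0.871 ] tilt 29.43 psi 0.0912
spindle [0.527  0.1051 0.0724 0.0912] 1028 1719 rms 0.0007
rect ((541.4837036132812, 46.031455993652344), (165.33297729492188, 260.8141784667969), 4.854297637939453)
shift [-0.009  0.005  0.002] turn [-0.008 -0.     0.006]
```

View pics/w4.png

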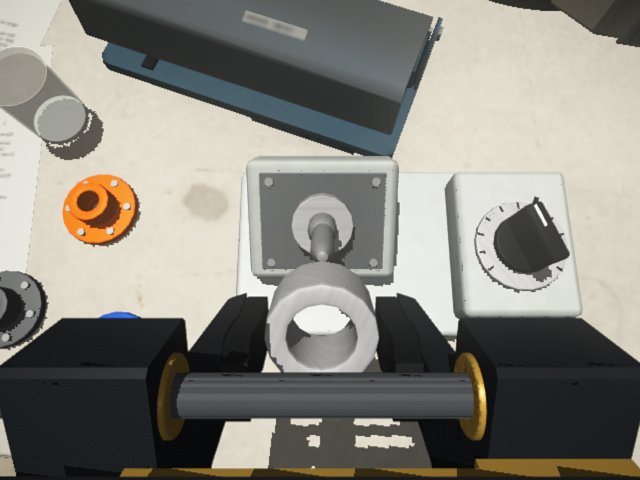

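>>> move_arm:
  steps:
    - [0,-0.009,0.005,0.1,0,0,0]
    - [0,0,0,0.16,0,0,0]
    - [0,0,0,0.16,0,0,0]
    - [0,0,0,0.16,0,0,0]
    - [0,0,0,0.1,0,0,0]
    - [0,0,0,0,0,0,0]

```text
time: 8.1
tcp_pos: [0.4911, 0.102, 0.131]
orientation: [-0.012, 0.965, 0.045, 0.257]
contact_force: [0.3, -0.2, -0.3]
width: 0.0392
```

>>> move_arm:
  steps:
    - [0,0,0,0.06,0,0,0]
    - [0,0,0,0.05,0,0,0]
    - [0,0,0,0.04,0,0,0]
    - [0,0,0,0.03,0,0,0]
    - [0,0,0,0.02,0,0,0]
    - [0,0,0,0,0,0,0]

```text
time: 8.85
tcp_pos: [0.5059, 0.1035, 0.1062]
orientation: [-0.012, 0.965, 0.045, 0.258]
contact_force: [0.5, 0.3, -0.4]
width: 0.039
```

```bash
python3 -c "
from h import *
delta(SEAT+AX*.0347,TOOL)"
```

```text
shift [0.009 0.002 0.035] turn [-0.009  0.001  0.011]
```

>>> move_arm:
  steps:
    - [0,0.005,0,0.012,0,0,0]
    - [0,0,0,0.012,0,0,0]
    - [0,0,0,0,0,0,0]
    - [0.6,0,0,0,0,0,0]
    - [0.8,0,0,0,0,0,0]
    - [0.8,0,0,0,0,0,0]
    - [0.8,0,0,0,0,0,0]
    - [0.8,0,0,-0.2,0,0,0]
    - [0.8,0,0,-0.3,0,0,0]
    - [0.8,0,0,-0.3,0,0,0]
    - [0.8,0,0,0,0,0,0]

```text
time: 10.22
tcp_pos: [0.4501, 0.0986, 0.2121]
orientation: [-0.013, 0.964, 0.045, 0.263]
contact_force: [0.4, -0.8, 0.8]
width: 0.0707
```

```bash
cat > sl.py <<'E'
from h import *
import sys
im,d,K,W=cam("wrist"); save(sys.argv[1],im); P=cloud(d,K,W); q=(P-SEAT)@FR.as_matrix(); r=np.hypot(q[...,0],q[...,1])
for lo,hi,nm in [(.0,.045,"all r<.045"),]:
  for z0,z1 in [(-.016,-.008),(-.004,.004),(.004,.020),(.020,.032),(.030,.038),(.044,.060)]:
    m=(r<.036)&(r>.011)&(q[...,2]>z0)&(q[...,2]<z1)
    if m.sum()>20:
        (x,y),rr=cv2.minEnclosingCircle(q[m][:,:2].astype(np.float32)); print(z0,z1,m.sum(),"zmed",np.median(q[m][:,2]).round(4),"r 5/95",np.percentile(r[m],[5,95]).round(4),"circ",np.round([x,y,rr],4))
    if nm and m.sum()>100 and z0>=.02:
        X=q[m]; zm=np.median(X[:,2]); X=X[abs(X[:,2]-zm)<.002]; n=np.linalg.svd(X-X.mean(0),full_matrices=False)[2][2]; print("   tilt vs spindle deg",np.degrees(np.arccos(abs(n[2]))).round(2))
E
python3 sl.py w5.png
```

```text
-0.016 -0.008 4020 zmed -0.0105 r 5/95 [0.0231 0.0355] circ [0.     0.     0.0361]
-0.004 0.004 631 zmed 0.0001 r 5/95 [0.0127 0.0219] circ [ 0.0005 -0.      0.0219]
0.004 0.02 369 zmed 0.0123 r 5/95 [0.0123 0.0189] circ [ 0.0055 -0.      0.0184]
0.02 0.032 1774 zmed 0.026 r 5/95 [0.0121 0.0199] circ [-0.0014 -0.0001  0.02  ]
   tilt vs spindle deg 0.07
```

```bash
python3 -c "
from h import *
delta((.455,.361,.18),down(0)); s=robot.read_state();print((np.array((.455,.361,.18))-s['tcp_pos'])/.15)"
```

```text
shift [ 0.072 -1.74   0.273] turn [-0.212 -4.402  0.754]
[ 0.03720787  1.75078981 -0.19772678]
```

>>> move_arm:
  steps:
    - [0.8,0,0,-0.1,-0.042,-0.88,0.151]
    - [0.8,0,0,0,-0.042,-0.88,0.151]
    - [0.8,0,0,0,-0.042,-0.88,0.151]
    - [0.8,0,0,0,-0.042,-0.88,0.151]
    - [0.8,0,0,0,-0.042,-0.88,0.151]
    - [0.8,0.015,-0.3,0,0,0,0]
    - [0.8,0.015,-0.3,0,0,0,0]
    - [0.8,0.015,-0.3,0,0,0,0]
    - [0.8,0.015,-0.3,0,0,0,0]
    - [0.8,0.015,-0.3,0.14,0,0,0]
    - [0.8,0.01,-0.25,0.14,0,0,0]
    - [0.8,0,0,0,0,0,0]

```text
time: 11.78
tcp_pos: [0.4519, 0.3606, 0.1729]
orientation: [0.003, 1.0, 0.001, -0.006]
contact_force: [-1.1, -0.5, -0.4]
width: 0.0705
```

>>> move_arm:
  steps:
    - [0.8,0,0,0,0,0,0]

```text
time: 11.9
tcp_pos: [0.4533, 0.3591, 0.1762]
orientation: [0.002, 1.0, 0.0, -0.004]
contact_force: [0.7, -0.3, -0.5]
width: 0.0705
```

```bash
python3 c.py .452 .361 .024 .021 .034 w6.png rotor_top; python3 -c "
from h import *
delta((.452,.361,.18),down(0))"
```

```text
n 1489 circle 0.4522 0.3622 0.017 z med 0.026 mean [0.4531 0.3621 0.0258] pct [[0.4369 0.3466 0.0217]
 [0.4686 0.378  0.0276]]
rotor_top 0.93 [267.8 463.4] [0.4284 0.2633 0.0275]
rotor_top 0.84 [ 84.6 421.1] [0.5435 0.2991 0.0275]
12.0 [0.454  0.359  0.1779] [-1.00e-03  5.00e-03  3.14e+00]
shift [-0.013 -0.014 -0.014] turn [ 0.012  0.042 -0.01 ]
```

View pics/w6.png

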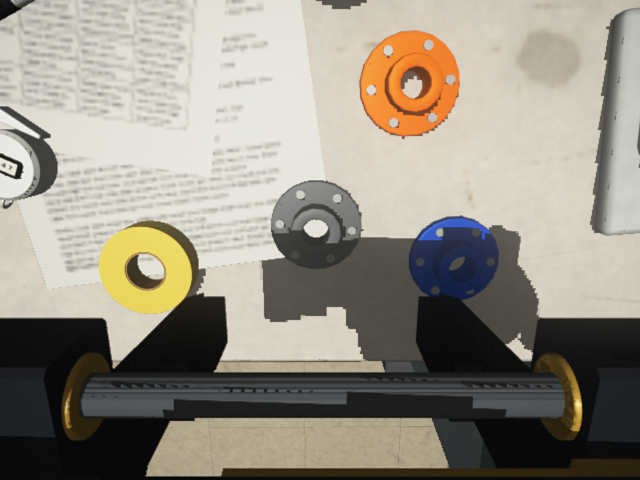

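>>> move_arm:
  steps:
    - [0.8,-0.012,-0.021,0.2,0,0.04,0]
    - [0.8,0,0,0.28,0,0,0]
    - [0.8,0,0,0.28,0,0,0]
    - [0.8,0,0,0.16,0,0,0]
    - [0.8,0,0,0,0,0,0]

```text
time: 12.62
tcp_pos: [0.4508, 0.3609, 0.0388]
orientation: [0.002, 1.0, -0.001, -0.001]
contact_force: [-0.4, -0.1, 0.6]
width: 0.0703
```

```bash
python3 -c "
from h import *
print(robot.read_state()['tcp_pos']);delta((.4522,.3622,.034),down(0))"
```

```text
[0.45079397 0.36092939 0.0387509 ]
shift [ 0.009 -0.009  0.032] turn [ 0.026  0.024 -0.014]
```

>>> move_arm:
  steps:
    - [0.8,0.009,-0.009,0.03,0.02,0.02,0]
    - [0.8,0,0,0,0,0,0]
    - [0,0,0,0,0,0,0]
    - [0,0,0,0,0,0,0]
    - [0,0,0,0,0,0,0]
    - [0,0,0,0,0,0,0]
    - [0,0,0,0,0,0,0]

```text
time: 13.5
tcp_pos: [0.4531, 0.3643, 0.0358]
orientation: [-0.001, 1.0, -0.0, 0.001]
contact_force: [-0.4, -0.1, 0.8]
width: 0.0324
```

>>> move_arm:
  steps:
    - [0,0,0,-0.3,0,0,0]
    - [0,0,0,-0.35,0,0,0]
    - [0,0,0,-0.35,0,0,0]
    - [0,0,0,-0.35,0,0,0]
    - [0,-0.015,0.3,0,0,0,0]
    - [0,-0.015,0.3,0,0,0,0]
    - [0,-0.015,0.3,0,0,0,0]
    - [0,-0.015,0.3,0,0,0,0]
    - [0,-0.015,0.3,0,0,0,0]
    - [0,0,0.26,0,0,0,0]
    - [0,0,0,0,0,0,0]
    - [0,0,0,0,0,0,0]

```text
time: 15.0
tcp_pos: [0.4413, 0.1002, 0.2376]
orientation: [-0.001, 1.0, -0.001, 0.001]
contact_force: [1.2, 0.1, -1.4]
width: 0.0322
```

```bash
python3 -c "
from h import *
s=robot.read_state();print(s['tcp_pos'],s['width']);delta(SEAT+AX*.172,TOOL)"
```

```text
[0.44125858 0.10018437 0.2376019 ] 0.032191580566866294
shift [0.    0.02  0.109] turn [ 0.184  4.34  -0.754]
```

>>> move_arm:
  steps:
    - [0,0,0.02,0.109,0,0,0]
    - [0,0,0,0,0.037,0.868,-0.151]
    - [0,0,0,0,0.037,0.868,-0.151]
    - [0,0,0,0,0.037,0.868,-0.151]
    - [0,0,0,0,0.037,0.868,-0.151]
    - [0,0,0,0,0.037,0.868,-0.151]
    - [0,0,0,0,0,0,0]
    - [0,0,0,0,0,0,0]
    - [0,0,0,0,0,0,0]

```text
time: 16.12
tcp_pos: [0.4422, 0.0973, 0.2219]
orientation: [-0.012, 0.965, 0.044, 0.258]
contact_force: [-1.0, 0.3, -1.0]
width: 0.0321
```

```bash
cat > rt.py <<'E'
from h import *
s=robot.read_state(); delta(SEAT+AX*.172,TOOL)
im,d,K,W=cam("wrist"); save("w7.png",im); P=cloud(d,K,W)
q=Rt(s).inv().apply((P-s["tcp_pos"]).reshape(-1,3)); q=q[np.isfinite(q).all(1)]
r=np.hypot(q[:,0],q[:,1])
# flange upper face in tool frame, expected z ~ .0275
m=(r<.036)&(r>.019)&(q[:,2]>.02)&(q[:,2]<.04); X=q[m]; zm=np.median(X[:,2]); X=X[abs(X[:,2]-zm)<.0025]
(x,y),rr=cv2.minEnclosingCircle(X[:,:2].astype(np.float32)); n=np.linalg.svd(X-X.mean(0),full_matrices=False)[2][2]
print("flange",len(X),zm,np.round([x,y,rr],4),"normal",(n*np.sign(n[2])).round(3))
E
python3 rt.py
```

```text
shift [-0.007 -0.     0.001] turn [-0.002  0.003  0.009]
flange 5600 0.02782013376962241 [-0.0006  0.0005  0.0317] normal [-0.013 -0.     1.   ]
```

View pics/w7.png

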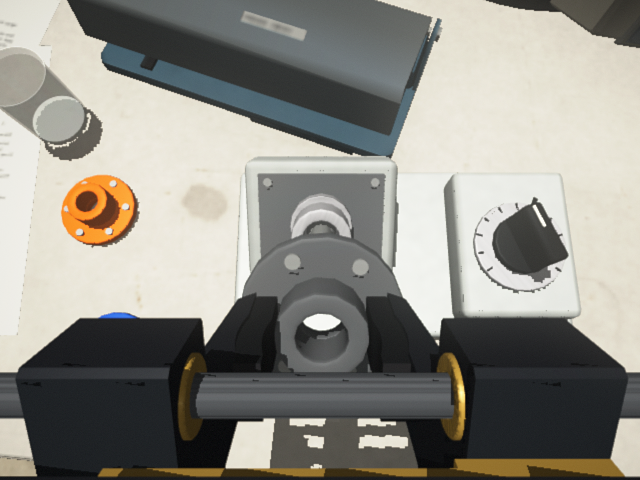

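>>> move_arm:
  steps:
    - [0,-0.004,-0.003,0.12,0,0,0]
    - [0,0,0,0.14,0,0,0]
    - [0,0,0,0.12,0,0,0]
    - [0,0,0,0.1,0,0,0]
    - [0,0,0,0.08,0,0,0]
    - [0,0,0,0.06,0,0,0]
    - [0,0,0,0.05,0,0,0]
    - [0,0,0,0,0,0,0]
    - [0,0,0,0,0,0,0]

```text
time: 17.3
tcp_pos: [0.4909, 0.102, 0.1343]
orientation: [-0.012, 0.965, 0.044, 0.259]
contact_force: [0.8, 0.3, -0.9]
width: 0.0323
```

```bash
python3 -c "
from h import *
delta(SEAT+AX*.0618,TOOL)"
```

```text
shift [0.002 0.001 0.067] turn [-0.001 -0.003  0.009]
```

No contact force. The remaining 10 mm goes down to about 1 mm above the sleeve, then I release and retreat.

>>> move_arm:
  steps:
    - [0,0,0,0.03,0,0,0]
    - [0,0,0,0.02,0,0,0]
    - [0,0,0,0.01,0,0,0]
    - [0,0,0,0,0,0,0]
    - [0.6,0,0,0,0,0,0]
    - [0.8,0,0,0,0,0,0]
    - [0.8,0,0,0,0,0,0]
    - [0.8,0,0,0,0,0,0]
    - [0.8,0,0,-0.2,0,0,0]
    - [0.8,0,0,-0.3,0,0,0]
    - [0.8,0,0,-0.25,0,0,0]
    - [0.8,0,0,0,0,0,0]

```text
time: 18.8
tcp_pos: [0.4406, 0.0977, 0.2276]
orientation: [-0.012, 0.964, 0.044, 0.262]
contact_force: [-0.4, 0.6, -0.8]
width: 0.0704
```

```bash
sed -i 's/r<.036/r<.034/' sl.py; python3 sl.py w8.png; python3 - <<'E'
from h import *
d=(R.from_euler('z',PSI).apply([-5,-127-0,0])-R.from_euler('z',PSI).apply([4,20,0]))/1000
print("dial",SEAT[:2]+d[:2])
E
```

```text
-0.016 -0.008 1172 zmed -0.0105 r 5/95 [0.0255 0.0337] circ [0.0024 0.0001 0.0339]
0.02 0.032 85 zmed 0.0306 r 5/95 [0.0296 0.0311] circ [-0.0017 -0.0004  0.032 ]
0.03 0.038 4797 zmed 0.0342 r 5/95 [0.0171 0.0312] circ [-0.0015 -0.0003  0.032 ]
   tilt vs spindle deg 0.07
0.044 0.06 1393 zmed 0.052 r 5/95 [0.0114 0.0169] circ [-0.0014 -0.0003  0.0171]
   tilt vs spindle deg 0.29
dial [ 0.53139578 -0.04210964]
```

>>> move_arm:
  steps:
    - [0.8,0,0,-0.2,-0.037,-0.87,0.151]
    - [0.8,0,0,0,-0.037,-0.87,0.151]
    - [0.8,0,0,0,-0.037,-0.87,0.151]
    - [0.8,0,0,0,-0.037,-0.87,0.151]
    - [0.8,0,0,0,-0.037,-0.87,0.151]
    - [0.8,0.14,0.18,0,0,0,0]
    - [0.8,0.14,0.18,0,0,0,0]
    - [0.8,0.14,0.18,0,0,0,0]
    - [0.8,0.14,0.18,0,0,0,0]
    - [0.8,0.1,0.18,0.1,0,0,0]
    - [0.8,0,0,0.1,0,0,0]
    - [0.8,0,0,0,0,0,0]

```text
time: 20.35
tcp_pos: [0.5213, -0.0385, 0.2159]
orientation: [-0.001, 1.0, -0.0, -0.003]
contact_force: [0.8, -0.2, 0.5]
width: 0.0703
```

>>> move_arm:
  steps:
    - [0.8,0,0,0,0,0,0]

```text
time: 20.48
tcp_pos: [0.5228, -0.0383, 0.2189]
orientation: [-0.001, 1.0, 0.0, -0.0]
contact_force: [-0.2, -0.5, -0.6]
width: 0.0699
```

```bash
cat > di.py <<'E'
from h import *
import sys
im,d,K,W=cam("wrist"); save(sys.argv[1],im); P=cloud(d,K,W); s=robot.read_state()
print(s["time"],s["tcp_pos"].round(4) if hasattr(s["tcp_pos"],"round") else s["tcp_pos"],np.round(s["joint_positions"],2),Rt(s).as_euler("ZYX").round(3))
C=np.array([.5314,-.0421])
m=(np.hypot(*(P[...,:2]-C).transpose(2,0,1))<.028)&(P[...,2]>.089)&(P[...,2]<.1)
X=(P[m][:,:2]*1000).astype(np.float32); (cx,cy),wh,a=cv2.minAreaRect(X); bc=cv2.boxPoints(((cx,cy),wh,a))
e=bc[1]-bc[0]; f=bc[2]-bc[1]; l=e if np.linalg.norm(e)>np.linalg.norm(f) else f
print("bar",len(X),round(cx,1),round(cy,1),wh,"z",np.median(P[m][:,2]),"axis yaw",np.arctan2(l[1],l[0]))
for t,z in [("dial_grip",.087),("dial_pointer",.094),("dial_mark",.053)]:
    for k in robot.mark_of("wrist",t)[:2]:
        p=ray_z(k["pixel"],z,K,W); v=p[:2]-np.array([cx,cy])/1000; print(t,round(k["conf"],2),np.round(k["pixel"],1),p.round(4),"yaw",np.arctan2(v[1],v[0]).round(3),"r",np.hypot(*v).round(4))
# white line on the bar top
g=im.min(2); w=m&(g>150)
if w.sum(): q=P[w].mean(0); v=q[:2]-np.array([cx,cy])/1000; print("white",w.sum(),q.round(4),"yaw",np.arctan2(v[1],v[0]))
# plate marks: dark points on ring
u=proj([cx/1000,cy/1000,.06],K,W).astype(int); print("u",u); c=im[max(u[1]-90,0):u[1]+90,max(u[0]-90,0):u[0]+90]; save("c_"+sys.argv[1],cv2.resize(c,None,fx=3,fy=3,interpolation=2))
E
python3 di.py w9.png
```

```text
20.525 [ 0.5232 -0.0383  0.2196] [-0.12  0.01  1.97  0.    1.16  1.45] [ 1.00e-03 -1.00e-03 -3.14e+00]
bar 1569 531.7 -42.0 (41.52668380737305, 14.131579399108887) z 0.093794280388414 axis yaw 0.46348956
dial_grip 0.65 [225.8 327.3] [ 0.532 -0.042  0.087] yaw 0.356 r 0.0003
dial_pointer 0.61 [201.8 313.3] [ 0.548  -0.0336  0.094 ] yaw 0.476 r 0.0184
dial_mark 0.6 [172.  343.3] [ 0.5606 -0.0529  0.053 ] yaw -0.358 r 0.0309
white 105 [ 0.5412 -0.0371  0.0945] yaw 0.48083824379575396
u [326 216]
```

View pics/c_w9.png

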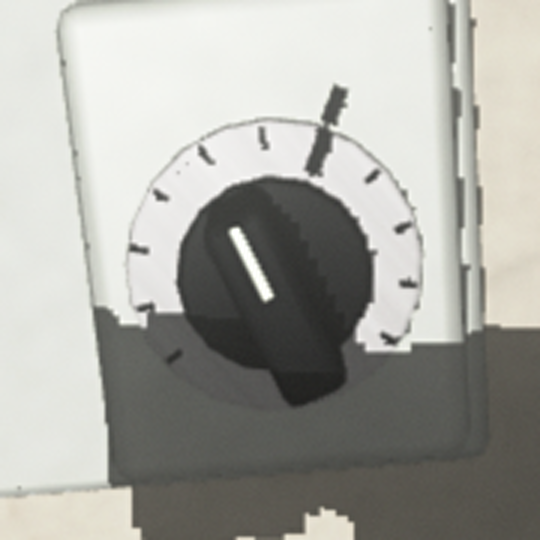

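>>> move_arm:
  steps:
    - [0.6,0,0,0.05,0,0,-0.968]
    - [0.6,0,0,0.05,0,0,-0.968]
    - [0.6,0,0,0.05,0,0,-0.968]
    - [0.6,0,0,0.05,0,0,-0.968]
    - [0.6,0,0,0,0,0,0]
    - [0.6,0,0,0,0,0,0]

```text
time: 21.42
tcp_pos: [0.5237, -0.0389, 0.1903]
orientation: [-0.0, 0.973, 0.229, 0.001]
contact_force: [0.5, 0.2, -0.5]
width: 0.0529
```

```bash
python3 -c "
from h import *
delta((.5316,-.042,.091),down(.464))"
```

```text
shift [0.036 0.042 0.662] turn [-0.002 -0.023 -0.01 ]
```

>>> move_arm:
  steps:
    - [0.6,0.036,0.042,0.2,0,-0.02,0]
    - [0.6,0,0,0.25,0,0,0]
    - [0.6,0,0,0.15,0,0,0]
    - [0.6,0,0,0.062,0,0,0]
    - [0.6,0,0,0,0,0,0]
    - [0.6,0,0,0,0,0,0]
    - [0,0,0,0,0,0,0]
    - [0,0,0,0,0,0,0]
    - [0,0,0,0,0,0,0]
    - [0,0,0,0,0,0,0]
    - [0,0,0,0,0,0,0]

```text
time: 22.8
tcp_pos: [0.5309, -0.0419, 0.0904]
orientation: [-0.001, 0.973, 0.23, -0.0]
contact_force: [-1.2, 2.1, 1.1]
width: 0.0139
```

```bash
python3 -c "
from h import *
s=robot.read_state();print(s['tcp_pos'],s['contact_force'],s['moment']);delta((.5316,-.042,.091),down(-.349))"
```

```text
[ 0.5308954  -0.04189299  0.09036379] [-1.24520039  2.05097241  1.13469949] [ 0.24517257  0.15229092 -0.02064962]
shift [ 0.004  0.003 -0.004] turn [-0.009  0.01   6.777]
```

>>> move_arm:
  steps:
    - [0,0,0,0,0,0,0.6]
    - [0,0,0,0,0,0,0.7]
    - [0,0,0,0,0,0,0.7]
    - [0,0,0,0,0,0,0.7]
    - [0,0,0,0,0,0,0.7]
    - [0,0,0,0,0,0,0.7]
    - [0,0,0,0,0,0,0.7]
    - [0,0,0,0,0,0,0.7]
    - [0,0,0,0,0,0,0.7]
    - [0,0,0,0,0,0,0.58]
    - [0,0,0,0,0,0,0]
    - [0,0,0,0,0,0,0]

```text
time: 24.3
tcp_pos: [0.5309, -0.0417, 0.0904]
orientation: [-0.0, 0.985, -0.173, -0.001]
contact_force: [-1.8, 4.8, 3.3]
width: 0.0134
```

```bash
python3 -c "
from h import *
s=robot.read_state();print(s['contact_force'],s['moment'],s['width']);delta((.5316,-.042,.091),down(-.349))"
```

```text
[-1.77479175  4.82027941  3.2650957 ] [ 0.67161713  0.26119442 -0.02840145] 0.013399558591872678
shift [ 0.005  0.    -0.004] turn [-0.006  0.014  0.007]
```

Turned. Now I release, rise, move back to a view of the dial and the spindle, and check both.

>>> move_arm:
  steps:
    - [0.5,0,0,0,0,0,0]
    - [0.6,0,0,0,0,0,0]
    - [0.6,0,0,0,0,0,0]
    - [0.6,0,0,0,0,0,0]
    - [0.6,0,0,-0.2,0,0,0]
    - [0.6,0,0,-0.35,0,0,0]
    - [0.6,0,0,-0.35,0,0,0]
    - [0.6,0,0,-0.1,0,0,0]
    - [0.6,-0.2,0,0,0,0,0]
    - [0.6,-0.2,0,0,0,0,0]
    - [0.6,0,0,0,0,0,0]
    - [0.6,0,0,0,0,0,0]

```text
time: 25.8
tcp_pos: [0.4751, -0.0219, 0.2398]
orientation: [-0.0, 0.985, -0.174, -0.001]
contact_force: [0.4, -0.2, 0.7]
width: 0.0526
```

```bash
python3 di.py w10.png; python3 sl.py w11.png
```

```text
25.85 [ 0.4754 -0.022   0.24  ] [-0.1  -0.1   2.04  0.    1.21  1.82] [-3.490e-01  1.000e-03 -3.142e+00]
bar 1553 531.2 -42.3 (13.603974342346191, 41.29324722290039) z 0.09384098455667084 axis yaw -0.35585812
dial_grip 0.83 [137.3 321.4] [ 0.5321 -0.0428  0.087 ] yaw -0.556 r 0.0011
dial_pointer 0.71 [109.9 319.7] [ 0.5476 -0.0474  0.094 ] yaw -0.303 r 0.0172
dial_mark 0.97 [ 90.9 322.5] [ 0.5594 -0.0536  0.053 ] yaw -0.381 r 0.0304
dial_mark 0.15 [220.8 122.8] [0.5247 0.1155 0.053 ] yaw 1.612 r 0.158
white 112 [ 0.5421 -0.0459  0.0945] yaw -0.31721337237206576
u [321 137]
-0.016 -0.008 2599 zmed -0.0105 r 5/95 [0.022  0.0335] circ [ 0.0002 -0.0001  0.0341]
-0.004 0.004 793 zmed -0.0 r 5/95 [0.0178 0.0224] circ [ 0.002  -0.0014  0.0217]
0.004 0.02 350 zmed 0.0073 r 5/95 [0.0176 0.0203] circ [ 0.0049 -0.0069  0.0174]
0.02 0.032 496 zmed 0.0298 r 5/95 [0.0294 0.0325] circ [-0.0005 -0.002   0.0318]
   tilt vs spindle deg 0.56
0.03 0.038 4023 zmed 0.0341 r 5/95 [0.0158 0.0316] circ [-0.0008 -0.0008  0.0325]
   tilt vs spindle deg 0.38
0.044 0.06 1331 zmed 0.0515 r 5/95 [0.0115 0.0175] circ [-0.0014 -0.0009  0.0174]
   tilt vs spindle deg 1.17
```

View pics/w10.png

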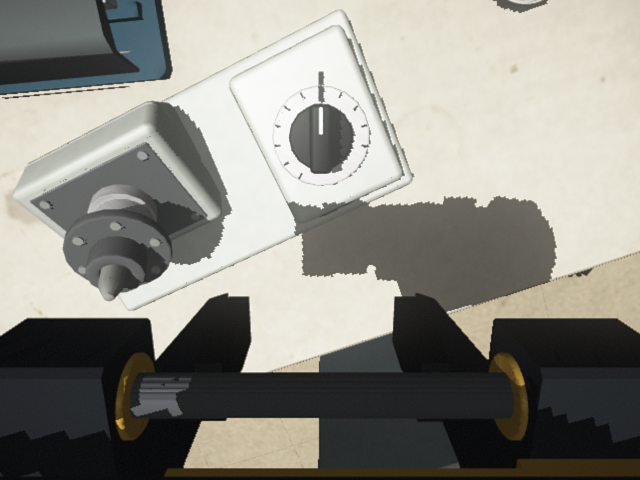

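The pointer line at (row 120, col 320) points straight at the long mark at (85, 321). The rotor sits flat on the sleeve at about (245, 115), and the gripper is clear of everything.

```bash
python3 -c "
from cell import robot
print(robot.job_done())"
```

```text
the job is handed in; nothing more can be done
None
```

The mixer is set up as asked, and I handed the job in at about 26 s of the 72 s allowed. The sleeve is home on the seat, the grey rotor is on it flange first, and the dial was turned clockwise onto the long mark.

My last checks with the wrist camera showed:

| Check | Measured | Target |
|---|---|---|
| Sleeve top, after its release | 26.0 mm up the spindle, 0.1° off axis | 26 mm, within 7° |
| Rotor flange top, at the end | 34.1 mm up the spindle, 0.4° off axis | 34 mm, within 7° |
| Rotor hub top, at the end | 51.5 mm up the spindle, 1.2° off axis | 52 mm, within 7° |
| Dial angle, at the end | about 2.65 rad from the bar's direction | 2.64 rad, within 0.15 |

- **Disagreement:** two rougher readings of the pointer direction gave about 2.59–2.61 rad, still well within tolerance.
- **Sleeve:** I did not measure it on its own after the rotor went on. The rotor's height fits it still being home.
- **Bystanders:** I moved only the sleeve, the grey rotor and the dial. I did not measure the beaker, petri dish and tape roll again. No wrist force reading between moves was above about 6 N.

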